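# Pin the swivel gauge stand at its index hole

### The job

Lock the swivel gauge stand: take the red-knobbed locating pin from its grey holder, put it through the brass bushing until its tip rests on the hidden index ring, and turn the table clockwise (seen from above) with the tip riding lightly on the ring until the pin drops into the ring's unmarked hole. Leave the pin fully home, its collar down on the bushing, and let go. Feel for the hole gently and do not push on once the pin is in; do not touch the gauge, and leave everything else on the bench where it is.

Things in the scene. Friction and masses are not known exactly. Their poses are not given: they have to be found in the camera images.
- stand: Fixed swivel gauge stand on the bench: black cast base disc 216 mm across. Origin on the bench, on the vertical turning axis. It carries the index ring (see ring_face) and, above it, the turntable.
- ring_face (a point): Turning axis at the flat top of the steel index ring, 34 mm above the bench, hidden under the table. The ring is clamped at another angle each time. It has ONE unmarked blind hole, 14.5 mm wide, 18 mm deep, 80 mm from the axis (as the bushing), somewhere between 0.30 and 1.15 rad (17 and 66 degrees) of clockwise table turn from the bushing's place at the start.
- turntable (a joint): Angle of the turntable (rad), grows clockwise seen from above; starts at 0 to 0.25, stops at 0 and 1.6. Aluminium disc 204 mm across, 12 mm thick, top 48 mm above the bench, 2.1 kg with the gauge, turning on the stand's axis. It stays where it is left; turning it takes 0.12 to 0.15 N m (1.5 to 2 N at the bushing).
- bushing (a point): Centre of the mouth of the brass bushing, a boss 32 mm across, 10 mm high on the turntable; mouth 58 mm above the bench, 80 mm from the turning axis; turns with the table. The vertical bore, 13.4 mm wide, flared to 19 mm at the mouth, goes through boss and table; 24 mm below the mouth is the index ring's face. z up, x level towards the turning axis.
- pin: Steel locating pin, about 110 g, 79 mm long, upright in its holder at the start. Origin at the tip (lower end), z up towards the knob. Shank 12 mm thick, 38 mm long, ball-nosed; collar 26 mm across at 38 to 43 mm; red round knob 24 mm across at 43 to 79 mm: grip it there, about 65 mm from the tip, fingertips above the collar. Slides and turns freely in the bushing.
- pin_tip (a point): Lower tip of the locating pin (the pin's origin). With the tip on the index ring it is 24 mm below the bushing's mouth and the collar stands 14 mm above the bushing; fully home the tip is 38 mm below the mouth, the collar rests on the bushing, and the tip is 4 mm off the bottom of the hole.
- holder: Fixed grey plastic holder block 44 x 44 mm, 82 mm high, on a black foot plate 80 x 60 x 8 mm on the bench, origin at the centre of its underside. In its top (82 mm above the bench) a vertical socket 14 mm wide, 42 mm deep; the pin stands in it at the start with its collar on the top face, tip 44 mm above the bench. Lifting the pin 40 mm clears it.
- gauge: Dial gauge under test, not to be touched: yellow and black case 104 mm across and 44 mm deep, on a brass stem fixed on the turntable, white face towards the bushing. Origin at the underside of its foot, 48 mm above the bench, 50 mm from the turning axis on the side away from the bushing (130 mm from it). Its top is 192 mm above the bench.
- calibrator: Bystander: yellow and black handheld calibrator lying on the bench, 165 x 88 x 40 mm, origin at the centre of its underside, long side along x.
- adaptor: Bystander: brass hexagon adaptor standing on the bench, 32 mm across, 36 mm high, origin at the centre of its underside.
- weight: Bystander: steel disc weight on the bench, 68 mm across, 26 mm high, origin at the centre of its underside.
- wrench: Bystander: open-ended wrench lying on the bench, about 160 mm long along its x, origin under its middle.
Things that resemble listed ones, but are neither listed nor needed, are in the scene too. Several things have the shape of the stand; the one meant has the colours described above.

How it is judged:
By the outcome, as a careful person would: the job done as asked, in the order asked, and still so for the second after the job is handed in, with the robot touching nothing.
It also fails if it takes over 58 s, if anything falls off the work surface, if the arm or the gripper's body presses on something with over 40 N, if the wrist force passes 120 N, or if a joint passes its speed limit or range.

### The arm

A 6-joint arm with a two-finger parallel gripper is mounted at the origin on the work surface. World frame = base frame: x ahead of the robot, y to its left, z up, the work surface at z = 0. Lengths are in mm, angles in rad, forces in N, time in s.
With the tool pointing down it reaches from about 275 to 750 mm from the base axis. Payload 10.2 kg.
Tool frame: the origin (TCP) lies midway between the tips of the shut fingers; the grasp point (between the pads) lies 19 mm behind it (ctrl.tcp_to_grasp is the z of the grasp point in the tool frame, in mm); z points along the fingers, y is the direction in which the jaws open and shut (so a half turn about z gives the same grasp; the last joint's range is limited). The gripper opens to 85 mm and grips with 20 to 120 N. Pads are 22 mm wide; open, the fingers measure 114 mm over their backs; the gripper's body (76 mm by 85 mm) begins 54 mm behind the grasp point. The pads swing forward as they close: fully open they stand 13 mm farther back than shut.
Start: joints at [-0.223, 0.313, 1.498, -0, 1.331, -0.223], TCP at [525.006, -0.013, 231.294] pointing down, gripper open.
Joint ranges: [-2.94, 2.94], [-0.97, 2.17], [0.19, 2.56], [-1.23, 4.37], [0.02, 3.11], [-2.88, 2.88]. Speed limits (rad/s): [2.39, 2.39, 3.01, 3.14, 3.14, 3.14].

### API

Orientations are given as a unit quaternion [w, x, y, z].
In Python, from rig import sensors, capture, order, ctrl gives the robot as it stands. The module is installed in compiled form; this text tells all that it offers.
- The arm moves only by the tool play_rows, never from a script. Its argument "deltas" is a list of rows, each a list of 7 numbers: the shift along the world's x, y, z in units of 40 mm (1.0 is 40 mm), then the turn, a rotation vector about the world's x, y, z in units of 6 degrees (1.0 is 6 degrees), then the opening, from -1 (shut) to 1 (fully open). A call has 1 to 8 rows; each row shifts and turns the commanded pose from where the row before left it; what a row does not reach is not made up. A row lasts 1/12 s, in which the tool goes at most 41.7 mm and 7.16 degrees, less where a joint would pass 70% of its speed; a pose out of reach is approached as far as the arm can. A call is refused whole if a number of a shift passes 1 or a number of a turn 1, either way. A call with a gripper value outside its range is refused whole. The fingers move at their own pace and stop on an object; "squeeze" is the grip in N (left out, the last holds). Time passes only in rows, so rows that do not move let the fingers close. It gives the time, the measured TCP pose, the force and the opening at its end, in the units of the state.
- sensors.sense(): the state, without advancing time (a new reading comes with each control period).
- capture(name): name is "scene" or "side" or "wrist"; returns a dict with "pixels" (384x512x3 uint8, red, green, blue), "z_map" (384x512 float32, mm along the optical axis (not along the pixel's ray), 0 where there is no reading), "fx", "fy", "cx", "cy" (pixels), "k1" (the pictures are not rectified: a ray, as slopes to the right and down, at radius r is drawn at 1 + k1 r^2 times it, then the intrinsics apply), "eye" and "rotation" of the camera in the world; the wrist camera has in their place "tool_from_camera" (4x4, takes a point from camera to tool coordinates, whose origin is the TCP and whose axes are the flange's). Camera axes: x right, y down, z forward; pixel columns grow to the right and rows downward; lengths in mm; the calibration is good to about 2 mm. A picture is of the moment at which its call begins: read the wrist's pose just before it.
- order.finish_job(): hands the job in, once; it reports no verdict.
The state is a dict: "time_s": time; "joints": joint angles; "dq": joint speeds; "tau": joint torques, N m; "eef_pos": TCP position; "ee_rot": TCP orientation; "force": force on the tool from outside, world axes, zero at the start; "wrist_torque": the same for the moment, N m; "grip_width": opening from 0.0 (shut) to 1.0 (fully open).
Only numpy, scipy, OpenCV 4.12 (cv2) and the standard library are available. Lean on these libraries where they do the work, as an engineer would, in place of code of your own. Each camera call takes 0.05 s, during which the arm holds its last target. There are 200 camera calls.

## Working session

There is one attempt and no reset: what is moved stays moved. The work goes in short steps, Python scripts to look and compute and a tool call to move; the robot and the scene stay as the last step left them, time stands still between calls to the robot, and variables do not carry over. Pictures are saved under pics/ and viewed, about 8 in all and at most 12, crops included, and the job is handed in when it is done.

Besides the shell and the picture viewer there is one more tool, called as a command line: name --pt "numbers of a row" for each row, then --argument value for the rest. play_rows: Moves the arm, as the interface text tells. Its arguments: {"type":"object","properties":{"deltas":{"type":"array","items":{"type":"array","items":{"type":"number"}}},"squeeze":{"type":"number"}},"required":["deltas"]}

```bash
mkdir -p pics; cat > h.py <<'E'
import numpy as np, cv2
from rig import sensors, capture, order, ctrl
from scipy.spatial.transform import Rotation as R
def cloud(name):
    s=sensors.sense(); c=capture(name)
    H,W=c['z_map'].shape
    K=np.array([[c['fx'],0,c['cx']],[0,c['fy'],c['cy']],[0,0,1.]])
    v,u=np.mgrid[:H,:W]
    p=np.stack([u.ravel(),v.ravel()],1).astype(np.float64)[:,None]
    r=cv2.undistortPoints(p,K,np.array([c['k1'],0,0,0,0.]))[:,0].reshape(H,W,2)
    z=c['z_map']; P=np.dstack([r[...,0]*z,r[...,1]*z,z])
    if 'eye' in c: Rm=np.array(c['rotation']);t=np.array(c['eye'])
    else:
        T=np.array(c['tool_from_camera']); q=s['ee_rot']
        Rt=R.from_quat([q[1],q[2],q[3],q[0]]).as_matrix()
        Rm=Rt@T[:3,:3]; t=Rt@T[:3,3]+np.array(s['eef_pos'])
    X=P@Rm.T+t; X[z==0]=np.nan
    return c,X,s
def save(c,f,box=None,sc=1.5):
    im=c['pixels'][...,::-1]
    if box: im=im[box[1]:box[3],box[0]:box[2]]
    cv2.imwrite('pics/'+f,cv2.resize(im,None,fx=sc,fy=sc,interpolation=cv2.INTER_CUBIC))
E
python3 - <<'E'
from h import *
s=sensors.sense();print(s, ctrl.tcp_to_grasp)
for n in ('scene','side'):
    c,X,s=cloud(n);save(c,n+'0.png');np.save(n+'0.npy',X);np.save(n+'0i.npy',c['pixels']);print(n,c['eye'],c['rotation'],c['fx'],c['k1'])
E
```

```text
{'time_s': 0.0, 'joints': array([-2.23442954e-01,  3.13421238e-01,  1.49846635e+00,  1.98626898e-05,
        1.33098764e+00, -2.23426756e-01]), 'dq': array([ 0.00064225,  0.00089628,  0.0002489 ,  0.0011739 ,  0.00067481,
       -0.00053899]), 'tau': array([-5.78409599e-04, -4.12261176e+01, -2.59742296e+01, -3.58453699e-04,
        4.11797926e-03, -1.23038126e-05]), 'eef_pos': array([5.24735296e+02, 3.04851869e-02, 2.30738777e+02]), 'ee_rot': array([-5.47802384e-04,  7.07114035e-01,  7.07099236e-01, -3.33545932e-04]), 'force': array([ 0.19775232, -0.01517551, -0.13541106]), 'wrist_torque': array([ 0.0706658 , -0.03992688, -0.00431584]), 'grip_width': 1.0013540345754102} -18.700000000000003Traceback (most recent call last):
  File "<stdin>", line 4, in <module>
  File "h.py", line 17, in cloud
    X=P@Rm.T+t; X[z==0]=np.nan
      ~^~~~~
ValueError: matmul: Input operand 1 has a mismatch in its core dimension 0, with gufunc signature (n?,k),(k,m?)->(n?,m?) (size 4 is different from 3)
```

```bash
sed -i "s/Rm=np.array(c\['rotation'\]);/w=c['rotation'];Rm=R.from_quat([w[1],w[2],w[3],w[0]]).as_matrix();/" h.py
python3 - <<'E'
from h import *
for n in ('scene','side'):
    c,X,s=cloud(n);save(c,n+'0.png');np.save(n+'0.npy',X);np.save(n+'0i.npy',c['pixels']);print(n,c['eye'],c['rotation'],c['fx'],c['k1'])
E
```

```text
scene [1304.03259241 -178.46911559  802.53670754] [-0.3151138   0.71061456  0.57424207 -0.25685849] 415.0482424841265 0.02679526798288641
side [ 194.81340006 -753.89439563  670.8997427 ] [-0.44295594  0.87228725 -0.18613646  0.09087464] 359.14679301708566 -0.09239225268211222
```

View pics/scene0.png

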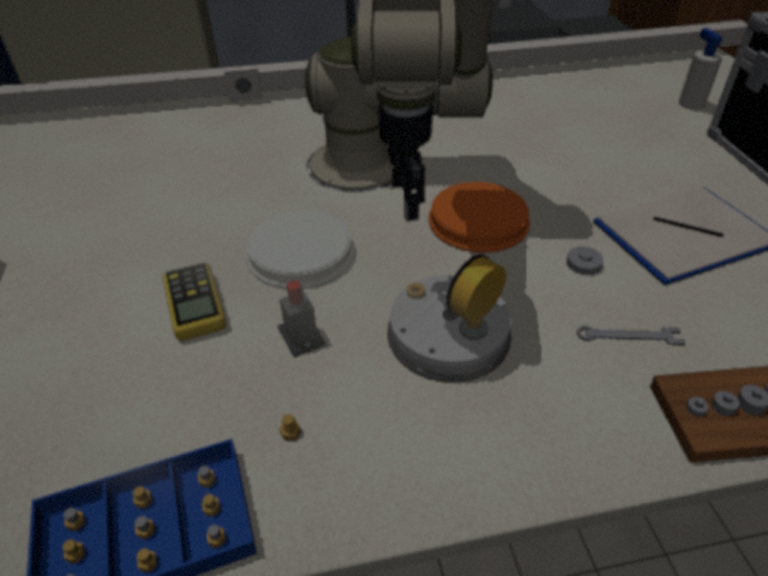

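View pics/side0.png

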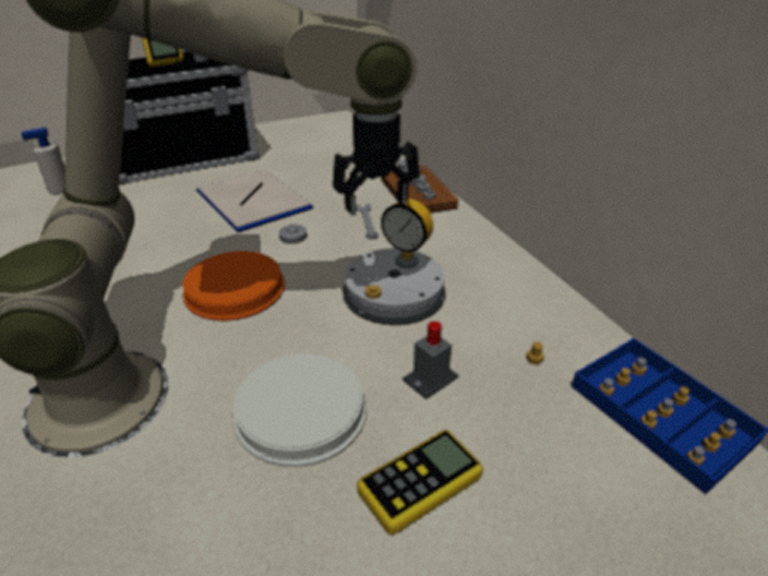

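The scene view (768 px wide) shows the stand at (450,325), the bushing at (416,289) and the pin at (294,292). The side view shows the bushing at (373,291) and the red knob at (434,333). Next I measure them.

```bash
cat > m.py <<'E'
from h import *
def fitc(P):
    A=np.c_[2*P,np.ones(len(P))];s=np.linalg.lstsq(A,(P**2).sum(1),rcond=None)[0]
    return s[:2],np.sqrt(s[2]+s[:2]@s[:2])
if __name__=='__main__':
  for n in ('scene','side'):
    X=np.load(n+'0.npy');I=np.load(n+'0i.npy').astype(int)
    hsv=cv2.cvtColor(I.astype(np.uint8),cv2.COLOR_RGB2HSV)
    ok=~np.isnan(X[...,0])
    near=ok&(X[...,0]>350)&(X[...,0]<800)&(abs(X[...,1])<350)
    red=near&((hsv[...,0]<6)|(hsv[...,0]>174))&(hsv[...,1]>150)&(X[...,2]>85)&(X[...,2]<140)
    Q=X[red];print(n,'red',len(Q),np.median(Q,0),Q.min(0),Q.max(0))
    m=Q[:,2]>np.percentile(Q[:,2],97)-3;print(' top',Q[m].mean(0))
    # table top
    tt=near&(abs(X[...,2]-48)<4)&(X[...,0]>400)&(hsv[...,1]<70)
    Q=X[tt];c=np.median(Q,0);
    d=np.hypot(*(Q[:,:2]-c[:2]).T);Q=Q[d<160]
    h=cv2.convexHull(Q[:,:2].astype(np.float32))[:,0];print(' table',len(Q),c,cv2.minEnclosingCircle(h),np.median(Q[:,2]))
    # brass
    yel=near&(abs(hsv[...,0]-20)<10)&(hsv[...,1]>80)&(X[...,2]>46)&(X[...,2]<66)&(np.hypot(X[...,0]-c[0],X[...,1]-c[1])<110)
    k,l,st,ce=cv2.connectedComponentsWithStats(yel.astype(np.uint8))
    for i in range(1,k):
        if st[i,4]>15:
            q=X[l==i];t=q[q[:,2]>54];print('  brass',ce[i],st[i,4],q.mean(0),t.mean(0) if len(t) else '', 'bbox',(t.min(0)+t.max(0))/2 if len(t) else '',t.max(0)-t.min(0) if len(t) else '')
E
python3 m.py
```

```text
return _methods._mean(a, axis=axis, dtype=dtype,
  ret = um.true_divide(
Traceback (most recent call last):
  File "m.py", line 12, in <module>
    Q=X[red];print(n,'red',len(Q),np.median(Q,0),Q.min(0),Q.max(0))
                                                 ~~~~~^^^
ValueError: zero-size array to reduction operation minimum which has no identity
```

```bash
python3 - <<'E'
from h import *
np.set_printoptions(precision=1,suppress=True)
for n,pts in (('scene',[(294,289),(294,310),(416,289),(430,330),(410,350),(200,380)]),('side',[(434,333),(433,350),(373,291),(395,290),(560,450)])):
    X=np.load(n+'0.npy');I=np.load(n+'0i.npy');hsv=cv2.cvtColor(I,cv2.COLOR_RGB2HSV)
    for u,v in pts:
        u,v=int(u/1.5),int(v/1.5);print(n,u,v,X[v,u],I[v,u],hsv[v,u])
E
```

```text
scene 196 192 [ 551.3 -186.3  121.9] [92 51 48] [  2 122  92]
scene 196 206 [ 556.8 -191.4   80.8] [71 71 71] [ 0  0 71]
scene 277 192 [521.9  22.8  54.1] [74 66 52] [19 76 74]
scene 286 220 [621.9  22.   50.1] [102 101 101] [  0   3 102]
scene 273 233 [653.  -18.3  45.8] [64 64 65] [120   4  65]
scene 133 253 [ 604.4 -357.8    0.4] [114 112 104] [ 24  22 114]
side 289 222 [ 534.4 -200.4  114.6] [89 13 13] [  0 218  89]
side 288 233 [ 534.2 -199.9   79.2] [76 80 80] [90 13 80]
side 248 194 [525.3  23.4  49.6] [96 76 40] [ 19 149  96]
side 263 193 [569.   13.3  46.7] [135 138 138] [ 90   6 138]
side 373 300 [ 650.4 -403.3   -3.3] [157 156 141] [ 28  26 157]
```

```bash
sed -i "s/(hsv\[...,1\]>150)/(hsv[...,1]>85)\&(X[...,1]<-120)/; s/(hsv\[...,1\]>80)/(hsv[...,1]>50)/; s/>46)&/>44)\&/; s/>54\]/>52]/" m.py; sed -i '2i np.set_printoptions(precision=1,suppress=True)' m.py; python3 m.py
```

```text
scene red 47 [ 546.  -187.7  122.6] [ 534.1 -197.8  105.8] [ 555.4 -177.9  125.1]
 top [ 545.3 -187.3  123. ]
 table 2601 [616.8  42.9  48. ] ((594.2052612304688, 64.33663940429688), 103.54298400878906) 47.97650491862851
  brass [279.5 191.7] 16 [523.9  29.1  55.8] [524.   29.6  57.2] bbox [524.6  28.8  56.4] [19.2 10.3  5.1]
side red 130 [ 537.1 -196.3  111.2] [ 529.5 -201.3   87.1] [ 549.6 -180.9  123.9]
 top [ 540.  -190.4  121.5]
 table 1729 [582.8  49.8  46.4] ((592.2012939453125, 61.47194290161133), 103.90937805175781) 46.41931009547159
  brass [248.5 193.4] 57 [525.   18.8  55. ] [524.5  17.3  56.1] bbox [524.7  16.8  55.7] [30.5 31.4  5.8]
```

play_rows --pt "0.076 -0.79 0 0 0 0 1" --pt "0.076 -0.79 0 0 0 0 1" --pt "0.076 -0.79 0 0 0 0 1" --pt "0.076 -0.79 0 0 0 0 1" --pt "0.076 -0.79 0 0 0 0 1" --pt "0.076 -0.79 0 0 0 0 1" --pt "0 0 0 0 0 0 1" --pt "0 0 0 0 0 0 1" --squeeze 40

```text
time_s: 0.82
eef_pos: [543.0, -190.7, 230.6]
ee_rot: [-0.001, 0.708, 0.706, -0.0]
force: [-1.1, 0.6, -0.4]
grip_width: 1.002
```

```bash
cat > w.py <<'E'
from h import *
import sys
np.set_printoptions(precision=1,suppress=True)
f=sys.argv[1]
c,X,s=cloud('wrist');save(c,f+'.png');np.save(f+'.npy',X);np.save(f+'i.npy',c['pixels'])
print(s['eef_pos'],s['force'],s['ee_rot'])
E
python3 w.py wa
```

```text
[ 543.  -190.7  230.6] [-1.1  0.6 -0.4] [-0.   0.7  0.7 -0. ]
```

View pics/wa.png

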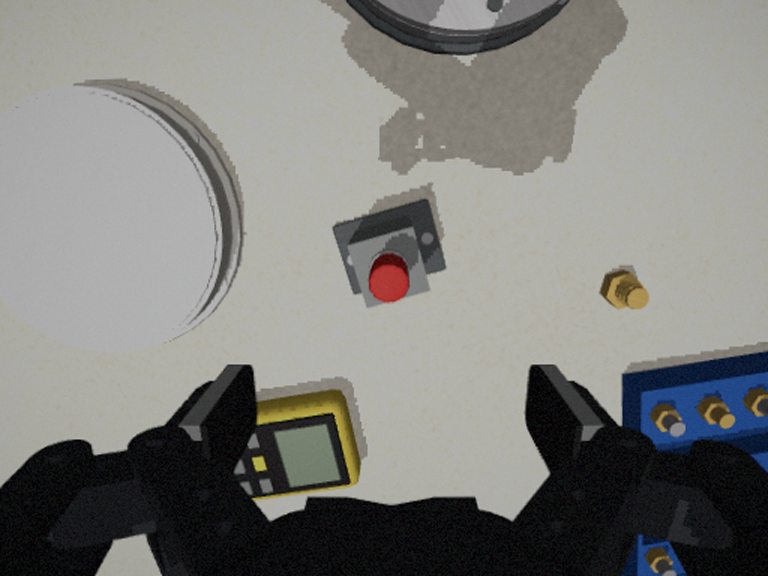

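The wrist view shows the red knob at (389,278), clear of the fingers.

```bash
cat > red.py <<'E'
from m import *
import sys
f=sys.argv[1];zt=float(sys.argv[2])
X=np.load(f+'.npy');hsv=cv2.cvtColor(np.load(f+'i.npy'),cv2.COLOR_RGB2HSV)
red=((hsv[...,0]<8)|(hsv[...,0]>172))&(hsv[...,1]>130)&(abs(X[...,2]-zt)<5)
k,l,st,ce=cv2.connectedComponentsWithStats(red.astype(np.uint8));i=1+st[1:,4].argmax()
q=X[l==i];print(ce[i],len(q),np.median(q,0),(q.min(0)+q.max(0))/2,q.max(0)-q.min(0))
q=q[abs(q[:,2]-np.median(q[:,2]))<3];h=cv2.convexHull(q[:,:2].astype(np.float32))[:,0];print(cv2.minEnclosingCircle(h),fitc(h))
E
python3 red.py wa 123
```

```text
[258.8 187.2] 578 [ 541.1 -185.3  124.2] [ 541.  -186.   122.3] [22.2 22.3  8. ]
((540.7068481445312, -186.3644561767578), 11.714859008789062) (array([ 540.9, -186.2]), np.float64(11.361754171209803))
```

play_rows --pt "-0.05 0.105 -0.3 0 0 0 1" --pt "0 0 -0.7 0 0 0 1" --pt "0 0 -0.7 0 0 0 1" --pt "0 0 -0.7 0 0 0 1" --pt "0 0 -0.7 0 0 0 1" --pt "0 0 -0.4 0 0 0 1" --pt "0 0 0 0 0 0 1" --pt "0 0 0 0 0 0 0.2"

```text
time_s: 1.53
eef_pos: [541.3, -184.3, 91.5]
ee_rot: [-0.0, 0.707, 0.708, -0.0]
force: [0.5, -0.3, -0.3]
grip_width: 0.888
```

play_rows --pt "0 0 0 0 0 0 -1" --pt "0 0 0 0 0 0 -1" --pt "0 0 0 0 0 0 -1" --pt "0 0 0 0 0 0 -1" --pt "0 0 0 0 0 0 -1" --pt "0 0 0 0 0 0 -1" --squeeze 40

```text
time_s: 2.03
eef_pos: [541.6, -185.5, 92.3]
ee_rot: [0.001, 0.707, 0.707, 0.0]
force: [-1.1, -0.5, 6.5]
grip_width: 0.268
```

play_rows --pt "0 0 0.1 0 0 0 -1" --pt "0 0 0.25 0 0 0 -1" --pt "0 0 0.35 0 0 0 -1" --pt "0 0 0.35 0 0 0 -1" --pt "0 0 0.35 0 0 0 -1" --pt "0 0 0.35 0 0 0 -1" --pt "0 0 0.25 0 0 0 -1" --pt "0 0 0 0 0 0 -1"

```text
time_s: 2.7
eef_pos: [542.0, -185.8, 173.8]
ee_rot: [0.002, 0.707, 0.707, 0.0]
force: [1.1, -0.0, -0.3]
grip_width: 0.269
```

play_rows --pt "-0.075 0.4 0 0 0 0 -1" --pt "-0.075 0.7 0 0 0 0 -1" --pt "-0.075 0.75 0 0 0 0 -1" --pt "-0.075 0.7 0 0 0 0 -1" --pt "-0.075 0.45 0 0 0 0 -1" --pt "0 0.15 0 0 0 0 -1" --pt "0 0 0 0 0 0 -1" --pt "0 0 0 0 0 0 -1"

```text
time_s: 3.37
eef_pos: [526.3, -59.9, 171.1]
ee_rot: [-0.0, 0.707, 0.707, -0.0]
force: [0.8, 0.1, -0.2]
grip_width: 0.269
```

```bash
python3 w.py wb
```

```text
[526.3 -59.9 171.1] [ 0.8  0.1 -0.2] [-0.   0.7  0.7 -0. ]
```

View pics/wb.png

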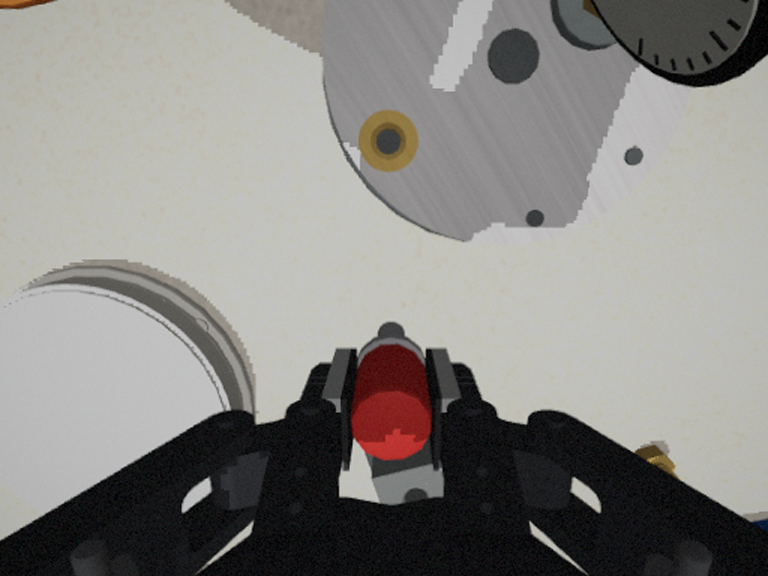

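The wrist view shows the bushing at (388,141), the hub at (513,56) and the pin tip at (391,330), with the pin gripped squarely.

```bash
cat > b.py <<'E'
from m import *
c,X,s=cloud('wrist')
I=c['pixels'];hsv=cv2.cvtColor(I,cv2.COLOR_RGB2HSV)
K=np.array([[c['fx'],0,c['cx']],[0,c['fy'],c['cy']],[0,0,1.]]);D=np.array([c['k1'],0,0,0,0.])
T=np.array(c['tool_from_camera']);q=s['ee_rot'];Rt=R.from_quat([q[1],q[2],q[3],q[0]]).as_matrix()
Rm=Rt@T[:3,:3];t=Rt@T[:3,3]+s['eef_pos']
def ray(uv,z):
    r=cv2.undistortPoints(np.array([[uv]],float),K,D)[0,0];d=Rm@[r[0],r[1],1];return t+d*(z-t[2])/d[2]
def proj(P):
    rv=cv2.Rodrigues(Rm.T)[0];return cv2.projectPoints(np.array(P,float).reshape(-1,3),rv,-Rm.T@t,K,D)[0][:,0]
if __name__=='__main__':
    b=(hsv[...,0]>15)&(hsv[...,0]<30)&(hsv[...,1]>80)&(abs(X[...,2]-58)<5)
    k,l,st,ce=cv2.connectedComponentsWithStats(b.astype(np.uint8));i=1+st[1:,4].argmax()
    cn=max(cv2.findContours((l==i).astype(np.uint8),0,1)[0],key=len)
    e=cv2.fitEllipse(cn);print('brass ell',e,'world',ray(e[0],58),'medz',np.nanmedian(X[l==i],0))
    print('cam',t,'hub',ray((513/1.5,56/1.5),48), X[37,342])
    p=s['eef_pos'];print('tcp',p)
    for dz in (48,50): print('tip px*1.5',proj([p+[0,0,-dz+6]])*1.5, 'collar',proj([p+[0,0,-dz+38]])*1.5)
    tip=[ray((x/1.5,y/1.5),p[2]-48+6) for x,y in ((391,333),)];print('tip world if z known',tip)
    tt=(abs(X[...,2]-48)<3)&(hsv[...,1]<40);Q=X[tt];h=cv2.convexHull(Q[:,:2].astype(np.float32))[:,0];print(cv2.minEnclosingCircle(h))
E
python3 b.py; python3 - <<'E'
import cv2,numpy as np
im=np.load('wbi.npy')[205:300,225:300,::-1];cv2.imwrite('pics/wbc.png',cv2.resize(cv2.convertScaleAbs(im,alpha=1.5),None,fx=6,fy=6))
E
```

```text
brass ell ((258.2847595214844, 92.95114135742188), (38.82749938964844, 40.20526123046875), 179.63922119140625) world [524.   21.5  58. ] medz [523.8  21.6  59.4]
cam [525.6   8.6 315.2] hub [591.7  65.7  48. ] [590.5  65.   52.6]
tcp [526.4 -60.3 171. ]
tip px*1.5 [[392.1 329.2]] collar [[392.5 359.7]]
tip px*1.5 [[392.1 327.6]] collar [[392.4 357.5]]
tip world if z known [array([525.9, -62.1, 129. ])]
((590.3819580078125, 63.34785461425781), 102.11790466308594)
```

View pics/wbc.png

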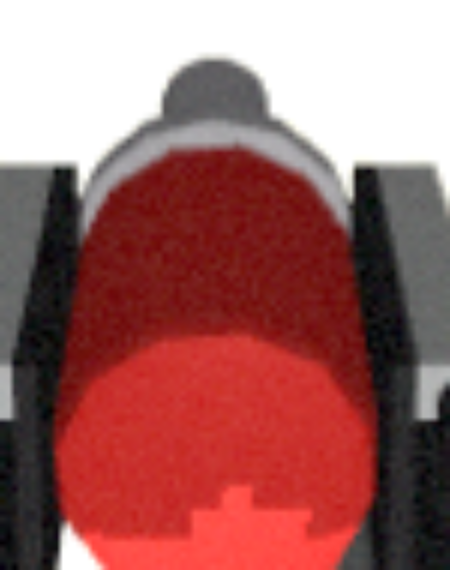

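play_rows --pt "-0.01 0.3 0 0 0 0 -1" --pt "-0.01 0.5 0 0 0 0 -1" --pt "-0.01 0.5 -0.1 0 0 0 -1" --pt "-0.01 0.5 -0.3 0 0 0 -1" --pt "-0.01 0.29 -0.4 0 0 0 -1" --pt "0 0 -0.35 0 0 0 -1" --pt "0 0 -0.2 0 0 0 -1" --pt "0 0 0 0 0 0 -1"

```text
time_s: 4.13
eef_pos: [523.5, 24.3, 115.8]
ee_rot: [-0.001, 0.707, 0.707, -0.001]
force: [0.6, 0.1, -2.1]
grip_width: 0.268
```

```bash
python3 w.py wc;  python3 - <<'E'
import cv2,numpy as np
im=np.load('wci.npy')[150:300,190:330,::-1];cv2.imwrite('pics/wcc.png',cv2.resize(cv2.convertScaleAbs(im,alpha=1.5),None,fx=4,fy=4))
E
```

```text
[523.5  24.3 115.8] [ 0.6  0.1 -2.1] [-0.   0.7  0.7 -0. ]
```

View pics/wcc.png

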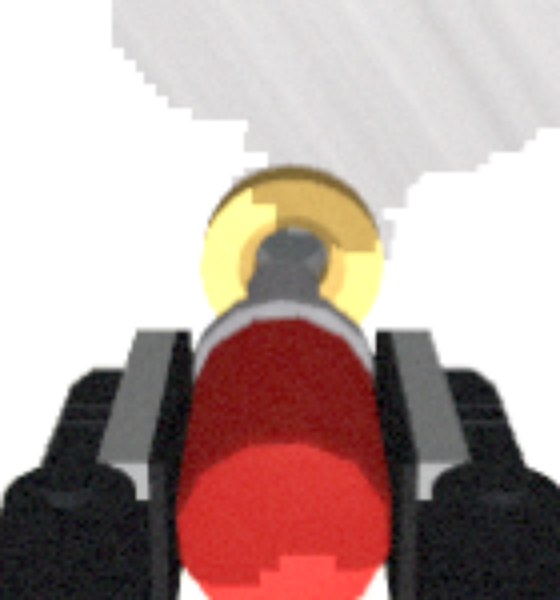

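The crop shows the tip centred in x over the bore (tip 290, bushing 292), and consistent in y. Next I lower it in gently.

play_rows --pt "0 0 -0.1 0 0 0 -1" --pt "0 0 -0.1 0 0 0 -1" --pt "0 0 -0.1 0 0 0 -1" --pt "0 0 -0.1 0 0 0 -1" --pt "0 0 0 0 0 0 -1"

```text
time_s: 4.6
eef_pos: [523.9, 24.1, 100.6]
ee_rot: [-0.0, 0.707, 0.707, -0.0]
force: [-0.8, 0.3, -0.3]
grip_width: 0.269
```

play_rows --pt "0 0 -0.07 0 0 0 -1" --pt "0 0 -0.07 0 0 0 -1" --pt "0 0 -0.07 0 0 0 -1" --pt "0 0 0 0 0 0 -1" --pt "0 0 0 0 0 0 -1"

```text
time_s: 5.02
eef_pos: [524.2, 24.1, 92.7]
ee_rot: [-0.0, 0.707, 0.707, -0.0]
force: [1.2, -0.7, -2.0]
grip_width: 0.272
```

play_rows --pt "0 0 -0.05 0 0 0 -1" --pt "0 0 -0.05 0 0 0 -1" --pt "0 0 -0.05 0 0 0 -1" --pt "0 0 0 0 0 0 -1" --pt "0 0 0 0 0 0 -1"

```text
time_s: 5.43
eef_pos: [524.1, 24.2, 86.6]
ee_rot: [-0.0, 0.707, 0.707, -0.0]
force: [0.2, -1.4, -1.5]
grip_width: 0.263
```

play_rows --pt "0 0 -0.05 0 0 0 -1" --pt "0 0 0 0 0 0 -1" --pt "0 0 0 0 0 0 -1"

```text
time_s: 5.68
eef_pos: [524.2, 24.2, 84.7]
ee_rot: [-0.0, 0.707, 0.707, -0.0]
force: [0.2, -1.0, -1.2]
grip_width: 0.268
```

play_rows --pt "0 0 -0.025 0 0 0 -1" --pt "0 0 0 0 0 0 -1" --pt "0 0 0 0 0 0 -1"

```text
time_s: 5.93
eef_pos: [524.3, 24.2, 83.8]
ee_rot: [-0.0, 0.707, 0.707, 0.0]
force: [0.9, -1.5, -3.0]
grip_width: 0.268
```

play_rows --pt "0 0 -0.025 0 0 0 -1" --pt "0 0 0 0 0 0 -1" --pt "0 0 0 0 0 0 -1"

```text
time_s: 6.18
eef_pos: [524.2, 24.2, 82.8]
ee_rot: [-0.0, 0.707, 0.707, -0.0]
force: [0.8, -1.3, -2.2]
grip_width: 0.266
```

play_rows --pt "0 0 -0.025 0 0 0 -1" --pt "0 0 0 0 0 0 -1" --pt "0 0 0 0 0 0 -1"

```text
time_s: 6.43
eef_pos: [524.3, 24.2, 82.0]
ee_rot: [0.0, 0.707, 0.707, 0.0]
force: [-0.0, -0.5, 1.1]
grip_width: 0.269
```

play_rows --pt "0 0 -0.0125 0 0 0 -1" --pt "0 0 0 0 0 0 -1" --pt "0 0 0 0 0 0 -1"

```text
time_s: 6.68
eef_pos: [524.4, 24.2, 81.8]
ee_rot: [0.0, 0.707, 0.707, 0.0]
force: [-1.7, -0.3, 6.0]
grip_width: 0.267
```

play_rows --pt "0 0 -0.0125 0 0 0 -1" --pt "0 0 0 0 0 0 -1" --pt "0 0 0 0 0 0 -1"

```text
time_s: 6.93
eef_pos: [524.5, 24.1, 81.6]
ee_rot: [0.0, 0.707, 0.707, 0.0]
force: [-2.7, -0.3, 7.8]
grip_width: 0.271
```

play_rows --pt "-0.015 0.026 0.0075 0 0 0 -1" --pt "-0.028 0.053 0 0 0 0 -1" --pt "-0.027 0.054 0 0 0 0 -1" --pt "-0.025 0.055 0 0 0 0 -1" --pt "0 0 0 0 0 0 -1"

```text
time_s: 7.35
eef_pos: [520.9, 31.3, 81.7]
ee_rot: [0.001, 0.707, 0.707, 0.0]
force: [-0.5, -4.3, 7.0]
grip_width: 0.265
```

play_rows --pt "-0.024 0.055 0.006 0 0 0 -1" --pt "-0.022 0.056 0 0 0 0 -1" --pt "-0.021 0.056 0 0 0 0 -1" --pt "-0.019 0.057 0 0 0 0 -1" --pt "0 0 0 0 0 0 -1"

```text
time_s: 7.77
eef_pos: [517.0, 40.3, 81.8]
ee_rot: [0.001, 0.707, 0.707, -0.0]
force: [-2.3, -4.0, 5.9]
grip_width: 0.271
```

play_rows --pt "-0.009 0.029 0 0 0 0 -1" --pt "-0.008 0.029 0 0 0 0 -1" --pt "-0.008 0.029 0 0 0 0 -1" --pt "-0.007 0.029 0 0 0 0 -1" --pt "0 0 0 0 0 0 -1"

```text
time_s: 8.18
eef_pos: [515.7, 44.6, 81.8]
ee_rot: [0.001, 0.707, 0.707, -0.001]
force: [-1.9, -5.2, 6.0]
grip_width: 0.267
```

play_rows --pt "-0.007 0.029 0 0 0 0 -1" --pt "-0.007 0.029 0 0 0 0 -1" --pt "-0.006 0.029 0 0 0 0 -1" --pt "-0.006 0.029 0 0 0 0 -1" --pt "0 0 0 0 0 0 -1"

```text
time_s: 8.6
eef_pos: [514.5, 49.2, 81.7]
ee_rot: [0.0, 0.707, 0.707, -0.001]
force: [-2.4, -6.0, 6.6]
grip_width: 0.266
```

play_rows --pt "-0.005 0.03 0.002 0 0 0 -1" --pt "-0.005 0.03 0 0 0 0 -1" --pt "-0.005 0.03 0 0 0 0 -1" --pt "-0.004 0.03 0 0 0 0 -1" --pt "0 0 0 0 0 0 -1"

```text
time_s: 9.02
eef_pos: [513.6, 54.0, 81.7]
ee_rot: [0.0, 0.707, 0.707, -0.001]
force: [-4.1, -5.9, 6.7]
grip_width: 0.266
```

play_rows --pt "-0.008 0.03 0 0 0 0 -1" --pt "-0.007 0.03 0 0 0 0 -1" --pt "-0.006 0.03 0 0 0 0 -1" --pt "-0.004 0.03 0 0 0 0 -1" --pt "0 0 0 0 0 0 -1"

```text
time_s: 9.43
eef_pos: [512.8, 58.9, 81.7]
ee_rot: [0.0, 0.707, 0.707, -0.001]
force: [-2.6, -4.3, 6.2]
grip_width: 0.265
```

play_rows --pt "-0.004 0.03 0 0 0 0 -1" --pt "-0.003 0.03 0 0 0 0 -1" --pt "-0.002 0.03 0 0 0 0 -1" --pt "-0.001 0.03 0 0 0 0 -1" --pt "0 0 0 0 0 0 -1"

```text
time_s: 9.85
eef_pos: [512.4, 63.7, 81.7]
ee_rot: [0.0, 0.707, 0.707, -0.001]
force: [-2.8, -4.5, 6.0]
grip_width: 0.268
```

play_rows --pt "-0.001 0.03 0 0 0 0 -1" --pt "0 0.03 0 0 0 0 -1" --pt "0.001 0.03 0 0 0 0 -1" --pt "0.001 0.03 0 0 0 0 -1" --pt "0 0 0 0 0 0 -1"

```text
time_s: 10.27
eef_pos: [512.2, 69.2, 81.5]
ee_rot: [-0.0, 0.707, 0.707, -0.0]
force: [-1.6, 0.2, 3.3]
grip_width: 0.271
```

play_rows --pt "0.001 0.015 0 0 0 0 -1" --pt "0 0 -0.015 0 0 0 -1" --pt "0 0 0 0 0 0 -1" --pt "0 0 0 0 0 0 -1"

```text
time_s: 10.6
eef_pos: [512.3, 70.0, 80.9]
ee_rot: [-0.0, 0.707, 0.707, -0.0]
force: [-3.5, -0.5, 5.4]
grip_width: 0.263
```

play_rows --pt "0.001 0.02 0 0 0 0 -1" --pt "0 0 0 0 0 0 -1" --pt "0 0 -0.01 0 0 0 -1" --pt "0 0 0 0 0 0 -1"

```text
time_s: 10.93
eef_pos: [512.3, 70.7, 80.5]
ee_rot: [-0.0, 0.707, 0.707, -0.0]
force: [-3.6, 0.0, 5.0]
grip_width: 0.267
```

play_rows --pt "0.001 0.025 0 0 0 0 -1" --pt "0 0 0 0 0 0 -1" --pt "0 0 -0.01 0 0 0 -1" --pt "0 0 0 0 0 0 -1"

```text
time_s: 11.27
eef_pos: [512.4, 72.0, 79.9]
ee_rot: [-0.001, 0.707, 0.707, -0.0]
force: [-2.4, 1.9, 1.5]
grip_width: 0.273
```

play_rows --pt "0.002 0.02 0 0 0 0 -1" --pt "0 0 -0.02 0 0 0 -1" --pt "0 0 -0.01 0 0 0 -1" --pt "0 0 0 0 0 0 -1"

```text
time_s: 11.6
eef_pos: [512.6, 72.5, 79.2]
ee_rot: [-0.0, 0.707, 0.707, -0.0]
force: [-4.6, 1.2, 7.2]
grip_width: 0.269
```

play_rows --pt "-0.012 0.02 0 0 0 0 -1" --pt "0 0 0 0 0 0 -1" --pt "0 0 0 0 0 0 -1"

```text
time_s: 11.85
eef_pos: [512.4, 73.1, 79.0]
ee_rot: [0.0, 0.707, 0.707, 0.0]
force: [-1.9, 0.1, 3.4]
grip_width: 0.269
```

play_rows --pt "-0.004 0.02 0 0 0 0 -1" --pt "0 0 -0.015 0 0 0 -1" --pt "0 0 -0.01 0 0 0 -1" --pt "0 0 0 0 0 0 -1"

```text
time_s: 12.18
eef_pos: [512.2, 74.0, 77.6]
ee_rot: [-0.0, 0.707, 0.707, 0.0]
force: [-0.7, 0.7, -0.7]
grip_width: 0.268
```

Now 4.3 mm below the ring face with no resistance. I nudge forward a little and go down.

play_rows --pt "0 0.012 -0.03 0 0 0 -1" --pt "0 0 -0.03 0 0 0 -1" --pt "0 0 -0.03 0 0 0 -1" --pt "0 0 0 0 0 0 -1"

```text
time_s: 12.52
eef_pos: [512.1, 74.6, 74.0]
ee_rot: [-0.0, 0.707, 0.707, 0.0]
force: [0.2, 1.2, -1.2]
grip_width: 0.265
```

play_rows --pt "0 0.004 -0.03 0 0 0 -1" --pt "0 0 -0.03 0 0 0 -1" --pt "0 0 -0.03 0 0 0 -1" --pt "0 0 -0.015 0 0 0 -1" --pt "0 0 0 0 0 0 -1"

```text
time_s: 12.93
eef_pos: [512.1, 74.7, 69.9]
ee_rot: [-0.0, 0.707, 0.707, 0.0]
force: [-0.1, 2.6, 0.1]
grip_width: 0.271
```

play_rows --pt "0 0.01 -0.02 0 0 0 -1" --pt "0 0 -0.015 0 0 0 -1" --pt "0 0 0 0 0 0 -1" --pt "0 0 0 0 0 0 -1"

```text
time_s: 13.27
eef_pos: [512.1, 74.9, 68.5]
ee_rot: [-0.0, 0.707, 0.707, -0.0]
force: [0.2, 1.6, -1.9]
grip_width: 0.269
```

play_rows --pt "0 0 -0.012 0 0 0 -1" --pt "0 0 0 0 0 0 -1" --pt "0 0 0 0 0 0 -1"

```text
time_s: 13.52
eef_pos: [512.1, 74.9, 68.3]
ee_rot: [0.0, 0.707, 0.707, -0.0]
force: [-0.3, 1.3, 1.8]
grip_width: 0.266
```

play_rows --pt "0 0 0 0 0 0 -0.2" --pt "0 0 0 0 0 0 0.1" --pt "0 0 0 0 0 0 0.1" --pt "0 0 0 0 0 0 0.1" --pt "0 0 0 0 0 0 0.1" --pt "0 0 0 0 0 0 0.1"

```text
time_s: 14.02
eef_pos: [512.1, 74.9, 68.2]
ee_rot: [0.0, 0.707, 0.707, -0.0]
force: [0.1, 0.6, 0.2]
grip_width: 0.552
```

play_rows --pt "0 0 0.1 0 0 0 0.1" --pt "0 0 0.3 0 0 0 0.1" --pt "0 0 0.4 0 0 0 0.1" --pt "0 0 0.5 0 0 0 0.1" --pt "0 0 0.5 0 0 0 0.1" --pt "0 0 0.5 0 0 0 0.1" --pt "0 0 0.2 0 0 0 0.1" --pt "0 0 0 0 0 0 0.1"

```text
time_s: 14.68
eef_pos: [512.9, 74.9, 170.0]
ee_rot: [0.001, 0.707, 0.707, 0.001]
force: [-0.6, 0.1, -0.1]
grip_width: 0.548
```

```bash
python3 w.py wd; python3 red.py wd 97; python3 - <<'E'
from h import *
np.set_printoptions(precision=1,suppress=True)
c,X,s=cloud('side');save(c,'sd.png',(190,130,350,270),4);np.save('sd.npy',X);np.save('sdi.npy',c['pixels'])
E
python3 red.py sd 90
```

```text
[512.9  74.9 170. ] [-0.6  0.1 -0.1] [0.  0.7 0.7 0. ]
[258.8 205.9] 762 [511.5  75.3 100.2] [511.1  74.3  97. ] [21.7 22.3  9.9]
((511.4591369628906, 74.0342025756836), 11.525004386901855) (array([511.3,  74.1]), np.float64(11.297895413086827))
[236.9 177.2] 22 [507.7  61.7  89.5] [508.5  64.1  90.1] [16.3 14.2  9.1]
((508.4830322265625, 64.38179016113281), 9.536200523376465) (array([509.8,  66.1]), np.float64(9.26862337665926))
```

View pics/sd.png

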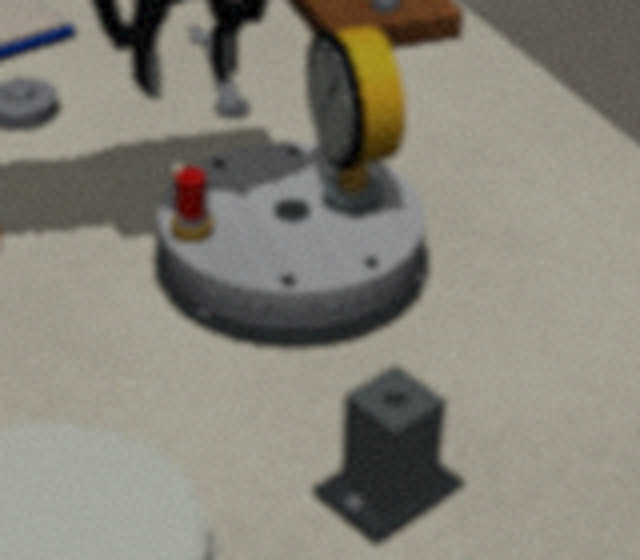

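The side crop shows the red pin at (190,205), standing upright with its collar on the bushing. The knob top reads 100.2 mm; this camera read 124.2 for a true 123 before, so about 99, which is exactly home. The gripper is clear, so I hand in.

```bash
python3 -c "
from rig import order;print(order.finish_job())"
```

```text
the job is handed in; nothing more can be done
None
```

The pin is fully home in the ring's hole with its collar down on the bushing, and I handed the job in at about 15 s of the 58 s allowed.

**What I did:** I took the pin from the holder and lowered it through the bushing. I touched the ring with the TCP at 81.9 mm, which puts the tip at the ring's 34 mm. Then I turned the table clockwise in roughly 1–2 mm steps with about 6–8 N on the tip. The tip found the hole after roughly 38° of turn. I eased the pin down with little resistance, stopped at about 2–3 N of collar contact, opened the gripper and lifted clear.

**Last checks:**
- **Pin depth:** The wrist camera puts the knob top at 100.2 mm, or about 99 mm after the 1.2 mm offset that camera showed on the pin in the holder. Fully home is 99 mm. The TCP stopped at 68.3 mm against an expected 67.9 mm.
- **Side view:** The pin stands upright with its collar on the bushing, the gauge is untouched and the holder is in place.
- **Disagreement:** The side camera's rough reading of the knob was about 8–10 mm off in y from the wrist camera's. It came from only 22 pixels, so I did not use it.
- **Not measured:** I did not re-measure the other bench items; the arm never went near them.

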